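Seat the ink mixer's turntable plate on its drive key

ROBOT

A 6-joint arm with a two-finger parallel gripper is mounted at the origin on the work surface. World frame = base frame: x ahead of the robot, y to its left, z up, the work surface at z = 0. Lengths are in mm, angles in rad, forces in N, time in s.
With the tool pointing down it reaches from about 350 to 775 mm from the base axis. Payload 7.3 kg.
Tool frame: the origin (TCP) lies midway between the tips of the shut fingers; the grasp point (between the pads) lies 19 mm behind it; x points along the fingers, y is the direction in which the jaws open and shut, and the axes are right-handed (so a half turn about x gives the same grasp; the last joint's range is limited). The gripper opens to 92 mm and grips with 3 to 60 N. Pads are 19 mm wide; open, the fingers measure 130 mm over their backs; the gripper's body (75 mm by 190 mm) begins 47 mm behind the grasp point.
Start: joints at [-1.388, 0.342, 1.524, -0, 1.275, -0.146], TCP at [169.549, -496.888, 226.741] pointing down, gripper open.
Joint ranges: [-2.53, 2.53], [-0.77, 2.02], [0.04, 2.7], [-1, 4.14], [0.28, 2.66], [-3.11, 3.11]. Speed limits (rad/s): [2.57, 2.57, 3.14, 3.14, 3.14, 3.14].

INTERFACE

Orientations are given as [roll, pitch, yaw] about the fixed x, y, z axes, in that order (R = Rz(yaw) Ry(pitch) Rx(roll)).
In Python, from plant import bot gives the robot as it stands. The module is installed in compiled form; this text tells all that it offers.
- The arm moves only by the shell command python3 -m handwheel 'ROWS' [OPENING]. ROWS is JSON, a list that holds one entry, the list of rows, each a list of 4 numbers: the shift along the tool's x, y, z in cm, then the turn about the tool's x in rad. A call has 1 to 8 rows; each row shifts and turns the commanded pose from where the row before left it, along the tool's axes as they then stand; what a row does not reach is not made up. A row lasts 1/12 s, in which the tool goes at most 41.7 mm and 7.16 degrees, less where a joint would pass 70% of its speed; a pose out of reach is approached as far as the arm can. A call is refused whole if a number of a shift passes 4.17 or a number of a turn 0.125, either way. A call with a gripper value outside its range is refused whole. OPENING is the opening, from 0 (shut) to 1 (fully open), set as the call begins (- or left out, the last holds). The fingers move at their own pace and stop on an object; the grip force is fixed at half the most. Time passes only in rows, so rows that do not move let the fingers close. It gives the time, the measured TCP pose, the force and the opening at its end, in the units of the state.
- bot.get_obs(): the state, without advancing time (a new reading comes with each control period).
- bot.capture(name): name is "side" or "top" or "wrist"; returns (picture, depth): 400x640x3 uint8, red, green, blue; 400x640 float32, mm along the optical axis (not along the pixel's ray), 0 where there is no reading.
- bot.camera_model(name): a dict with "fx", "fy", "cx", "cy" (pixels), "dist_coeffs" ([k1, k2, p1, p2, k3] as OpenCV has them; the pictures are not rectified), "position" and "rotation" of the camera in the world. Camera axes: x right, y down, z forward; pixel columns grow to the right and rows downward; lengths in mm; the calibration is good to about 2 mm. A picture is of the moment at which its call begins: read the wrist's pose just before it. camera_model takes no time and is no camera call; for the wrist camera it gives the pose at the moment of the call.
- bot.close_job(): hands the job in, once; it reports no verdict.
Trained networks look in the newest picture that a camera, given by its name, has taken for a name from the list of things; names that differ only in an ending like _2 or _b are one class to them, and where a whole thing is asked for, a point or a joint stands for the part that bears it (a point fixed in the world has none). Each returns a list of dicts, best first, with "conf" (0 to 1); they miss things now and then, are a little off and sometimes report something else, mostly with a low value. They report only what shows in the picture. A call takes as long as a camera call.
- bot.find_in(camera, label): "bbox" ([left, top, width, height] in pixels, round what is visible of it).
- bot.spot_point(camera, label): "point" ([column, row] in pixels: a listed point, or the origin of a listed thing).
The state is a dict: "time": time; "joint_positions": joint angles; "dq": joint speeds; "tau": joint torques, N m; "tool_pos": TCP position; "tcp_rot": TCP orientation; "contact_force": force on the tool from outside, world axes, zero at the start; "moment": the same for the moment, N m; "grip_width": finger opening in mm.
Only numpy, scipy, OpenCV 4.12 (cv2) and the standard library are available. Lean on these libraries where they do the work, as an engineer would, in place of code of your own. Each camera call takes 0.05 s, during which the arm holds its last target.

TASK

The aluminium turntable plate of the ink mixer has been put back after washing, but it sits high on its spindle because the notch in its rim is not over the red drive key. Push the plate round with a fingertip, either way (its three black pegs are there to push against), until the notch stands over the key, then press the plate down until it is fully home on the drive flange, and take the hand away. Do not lift the plate, and leave the jars, pots, tin and knife around it where they are.

Things in the scene. Friction and masses are not known exactly. Their poses are not given: they have to be found in the camera images.
- mixer: tabletop ink mixer, fixed: blue housing, deck 60 mm above the bench, from x -115 to 115 and y -255 to 115 mm. Origin on the bench under the turntable axis, z up, front panel at -x. At x 55, y -215 mm stands a 25 mm column, 350 mm tall; at height 300 mm an arm runs from it towards +x, with a stirring blade hanging at x 220 mm. On the axis a dark drive flange, 192 mm across, its top 74 mm above the bench
- drive_key (a point): the red drive key: a rigid, unmoving round-topped bar 10 mm wide lying radially on the drive flange at any angle round it, from 61 to 93 mm from the axis, 7 mm high above the flange; its outer 18 mm shows outside the plate's rim. This point is on top of it, 75 mm from the axis, 81 mm above the bench; x points outward
- notch (a point): mouth of the one notch in the rim of the aluminium turntable plate (disc 150 mm across, 8 mm thick): 75 mm from the axis, level with the plate's top face. The notch is 16 mm wide, reaches in to 56 mm from the axis, with a black tick painted behind it. x points outward. The plate sits loose on the spindle, turns endlessly with some friction (about 0.12 N m), and stays where it is left
- hub_top (a point): centre of the top of the plate's closed hub, a flat boss 46 mm across and 16 mm high in the middle of the plate; x towards the notch. 98 mm above the bench when home, 107.5 mm at the start. A sleeve gripped by an O-ring holds the plate up: pressing the hub down takes about 5 N, it stays where it is pushed. Unless the notch is over the key (within 3 mm at the rim) the rim catches on the key, and the plate stays high and tilted
- peg0 (a point): centre of the top of a black rubber peg that stands up from the plate (14 mm thick, 28 mm high above the plate's top face), one of three that hold a pot in place; 57 mm from the axis, 60 degrees anticlockwise (seen from above) from the notch. Turns with the plate
- peg1 (a point): the second such peg, opposite the notch (180 degrees)
- peg2 (a point): the third such peg, 60 degrees clockwise from the notch
- jar_blue_mid (a point): blue loose ink jar with a white screw lid, 80 mm across, 85 mm high; bystander; this point is its centre
- jar_yellow_mid (a point): yellow loose ink jar with a white screw lid, 80 mm across, 85 mm high; bystander; this point is its centre
- jar_plum_mid (a point): plum-coloured loose ink jar with a white screw lid, 80 mm across, 85 mm high; bystander; this point is its centre
- mixing_pot_mid (a point): loose, empty, open white plastic pot, 100 mm across the rim, 105 mm high; bystander; this point is on its axis half-way up
- tint_tin_mid (a point): loose small teal tin with a steel lid, 52 mm across, 45 mm high, standing on the mixer's deck beside the plate; bystander; this point is its centre
- brush_pot_mid (a point): loose steel pot with brushes standing in it, 76 mm across, about 175 mm high with the brushes; bystander; this point is on its axis 50 mm up
- ink_knife: loose ink knife (flat spatula with a handle), 220 mm long, lying on the bench; bystander; origin at its middle, on the underside

How it is judged:
By the outcome, as a careful person would: the job done as asked, in the order asked, and still so for the second after the job is handed in, with the robot touching nothing.
It also fails if it takes over 67 s, if anything falls off the work surface, if the arm or the gripper's body presses on something with over 40 N, if the wrist force passes 120 N, or if a joint passes its speed limit or range.

## Working session

There is one attempt and no reset: what is moved stays moved. The work goes in short steps, Python scripts to look and compute and a shell command to move; the robot and the scene stay as the last step left them, time stands still between calls to the robot, and variables do not carry over. Pictures are saved under pics/ and viewed, and the job is handed in when it is done.

```bash
mkdir -p pics
cat > h.py <<'E'
import numpy as np, cv2
from plant import bot
def snap(c,fn):
    p,d=bot.capture(c); cv2.imwrite('pics/'+fn,p[:,:,::-1]); return p,d
def ray(c,uv,m=None):
    m=m or bot.camera_model(c)
    K=np.array([[m['fx'],0,m['cx']],[0,m['fy'],m['cy']],[0,0,1]])
    n=cv2.undistortPoints(np.array([[uv]],float),K,np.array(m['dist_coeffs'],float))[0,0]
    R=np.array(m['rotation']); 
    return np.array(m['position'],float),R@np.array([n[0],n[1],1.])
def atz(c,uv,z,m=None):
    o,d=ray(c,uv,m); return o+d*(z-o[2])/d[2]
E
python3 - <<'E'
from h import *
o=bot.get_obs(); print(o)
for c in('top','side','wrist'):
    print(c,bot.camera_model(c)); snap(c,c+'0.png')
zs=dict(drive_key=81,notch=91.5,hub_top=107.5,peg0=119.5,peg1=119.5,peg2=119.5,jar_blue_mid=42,jar_yellow_mid=42,jar_plum_mid=42,mixing_pot_mid=52,tint_tin_mid=82,brush_pot_mid=50,ink_knife=0)
for l,z in zs.items():
    for r in bot.spot_point('top',l)[:3]:
        print(l,np.round(r['point'],1),round(r['conf'],2),atz('top',r['point'],z).round(1))
print(bot.spot_point('top','mixer')[:1]); print(bot.get_obs()['time'])
E
```

```text
{'time': 0.0, 'joint_positions': array([-1.38801062e+00,  3.42723687e-01,  1.52505173e+00,  1.34966007e-05,
        1.27539965e+00, -1.45984011e-01]), 'dq': array([ 0.00121061, -0.00168073, -0.0001177 , -0.00061286, -0.0009477 ,
       -0.00085923]), 'tau': array([ 1.36288414e-03, -4.31230688e+01, -2.44214398e+01,  7.18992180e-02,
        5.60728332e-02, -1.16232263e-04]), 'tool_pos': array([ 169.46653942, -496.44894621,  226.03235547]), 'tcp_rot': array([-1.72493593,  1.56921386,  1.7454225 ]), 'contact_force': array([-0.02909544, -0.17931589, -0.3044007 ]), 'moment': array([ 0.03153694, -0.02267462, -0.07414125]), 'grip_width': 91.65585105193273}
top {'fx': 411.4370389216718, 'fy': 411.4370389216718, 'cx': 316.9022155060397, 'cy': 199.5269382204735, 'dist_coeffs': array([-0.07838348,  0.        ,  0.        ,  0.        ,  0.        ]), 'position': array([ 407.0413412 ,  -39.7407294 , 1103.29253886]), 'rotation': array([-3.01156729,  0.01307312, -1.55417805])}
side {'fx': 479.0566258984853, 'fy': 479.0566258984853, 'cx': 322.37017947731533, 'cy': 191.81362421505753, 'dist_coeffs': array([-0.13613163,  0.        ,  0.        ,  0.        ,  0.        ]), 'position': array([324.4529166 , 600.43690454, 888.51108596]), 'rotation': array([-2.43866286, -0.01870409, -2.76172811])}
wrist {'fx': 282.34225877385217, 'fy': 282.34225877385217, 'cx': 321.6980639713624, 'cy': 199.64638231808254, 'dist_coeffs': array([-0.00920302,  0.        ,  0.        ,  0.        ,  0.        ]), 'position': array([ 246.49024767, -471.75940401,  384.26398582]), 'rotation': array([ 2.84276964e+00,  2.44224100e-03, -1.24236382e+00])}Traceback (most recent call last):
  File "<stdin>", line 8, in <module>
  File "h.py", line 12, in atz
    o,d=ray(c,uv,m); return o+d*(z-o[2])/d[2]
                                         ~^^^
IndexError: invalid index to scalar variable.
```

Rotation is in rpy; fix.

```bash
sed -i "s/R=np.array(m\['rotation'\]); /R=Rot.from_euler('xyz',m['rotation']).as_matrix()/; 1a from scipy.spatial.transform import Rotation as Rot" h.py
python3 - <<'E'
from h import *
zs=dict(drive_key=81,notch=91.5,hub_top=107.5,peg0=119.5,peg1=119.5,peg2=119.5,jar_blue_mid=42,jar_yellow_mid=42,jar_plum_mid=42,mixing_pot_mid=52,tint_tin_mid=82,brush_pot_mid=50,ink_knife=0)
for l,z in zs.items():
    for r in bot.spot_point('top',l)[:2]:
        print(l,np.round(r['point'],1),round(r['conf'],2),atz('top',r['point'],z).round(1))
print(bot.get_obs()['time'])
print(Rot.from_euler('xyz',bot.get_obs()['tcp_rot']).as_matrix().round(3))
E
```

```text
drive_key [360.6 156.6] 0.92 [ 652.2 -133.4   81. ]
notch [355.7 156.1] 0.67 [ 650.7 -120.1   91.5]
hub_top [346.  184.9] 0.69 [574.3 -95.3 107.5]
peg0 [375.7 173.8] 0.85 [ 600.7 -166.7  119.5]
peg0 [347.2 205.4] 0.65 [522.3 -97.9 119.5]
peg1 [375.7 173.8] 0.85 [ 600.7 -166.7  119.5]
peg1 [347.2 205.4] 0.65 [522.3 -97.9 119.5]
peg2 [375.7 173.8] 0.85 [ 600.7 -166.7  119.5]
peg2 [347.2 205.4] 0.65 [522.3 -97.9 119.5]
jar_blue_mid [279.4 142.6] 0.81 [696.7  78.7  42. ]
jar_yellow_mid [275.9 182.1] 0.97 [590.1  84.7  42. ]
jar_plum_mid [467.5 238.6] 0.97 [ 449.5 -414.8   42. ]
jar_plum_mid [370.4 131. ] 0.17 [ 731.8 -163.    42. ]
mixing_pot_mid [255.5 230.6] 0.59 [461.6 132.3  52. ]
tint_tin_mid [418.1 224.8] 0.92 [ 480.7 -277.    82. ]
tint_tin_mid [336.3 167.5] 0.45 [622.8 -71.9  82. ]
brush_pot_mid [468.2 193.2] 0.74 [ 567.  -417.2   50. ]
brush_pot_mid [333.5 166.8] 0.37 [631.3 -65.6  50. ]
ink_knife [370.3 132.1] 0.62 [ 741.5 -167.6    0. ]
0.85
[[ 0.     0.323 -0.946]
 [-0.    -0.946 -0.323]
 [-1.     0.    -0.   ]]
```

View pics/top0.png

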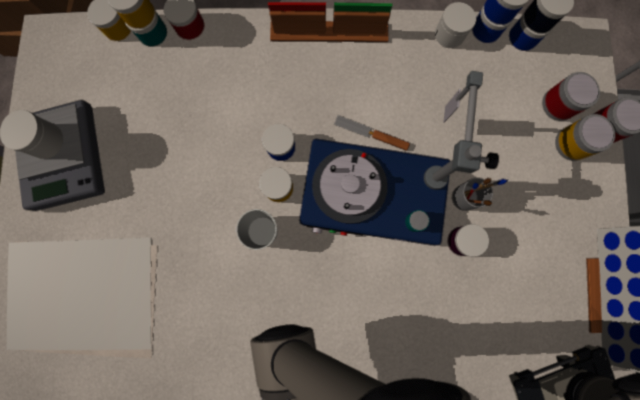

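View pics/side0.png

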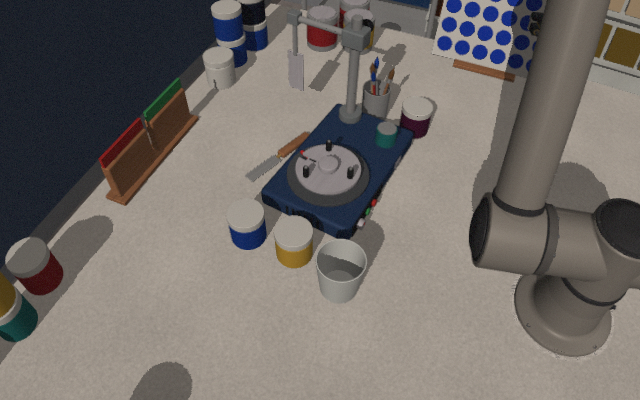

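Run:
```python
import cv2
a=cv2.imread('pics/top0.png')[130:250,290:480]; cv2.imwrite('pics/t1.png',cv2.resize(a,None,fx=4,fy=4,interpolation=cv2.INTER_CUBIC))
a=cv2.imread('pics/side0.png')[100:240,250:420]; cv2.imwrite('pics/s1.png',cv2.resize(a,None,fx=4,fy=4,interpolation=cv2.INTER_CUBIC))
```

```text
(no output)
```

View pics/t1.png

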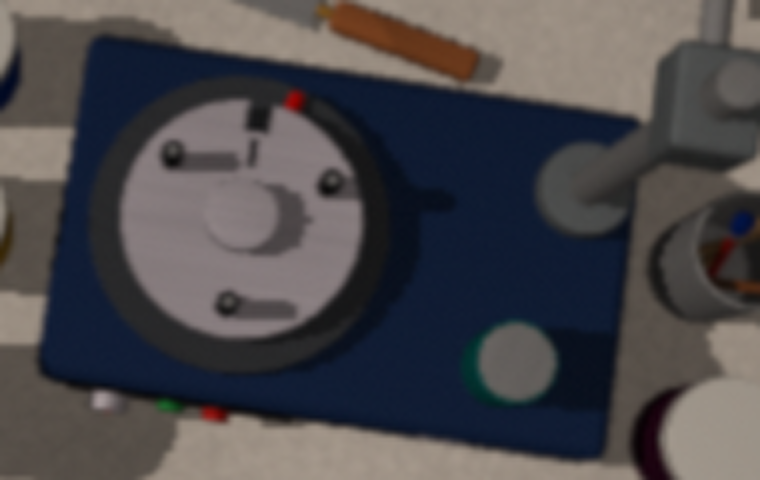

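View pics/s1.png

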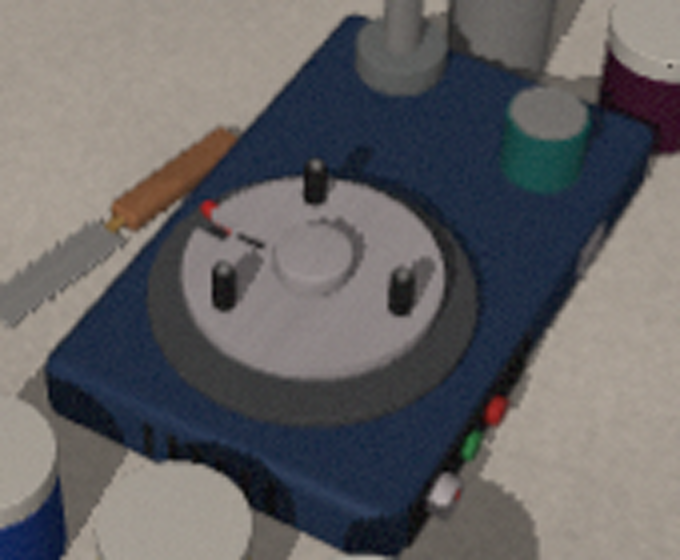

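View pics/wrist0.png

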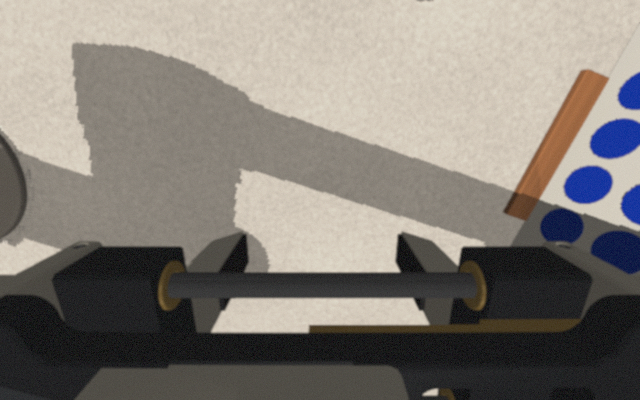

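Run:
```python
from h import *
def P(u,v,z): return atz('top',(290+u/4-.4,130+v/4-.4),z)
pk={k:P(*v) for k,v in dict(pA=(172,147,119.5),pB=(330,177,119.5),pC=(227,297,119.5),hub=(240,211,107.5),notch=(263,106,91.5),notch_in=(256,130,91.5),tick_in=(252,165,91.5),keyout=(296,93,81),keyv=(296,102,81)).items()}
for k,v in pk.items(): print(k,v.round(1))
c=np.array([pk['pA'],pk['pB'],pk['pC']])
A=np.c_[2*c[:,:2],np.ones(3)];s=np.linalg.solve(A,(c[:,:2]**2).sum(1)); cc=s[:2];print('circ',cc,np.sqrt(s[2]+cc@cc))
for k,v in pk.items():
    d=v[:2]-cc; print(k,round(np.hypot(*d),1),round(np.degrees(np.arctan2(d[1],d[0])),1))
# plate disc from picture: depth
p,d=bot.capture('top')
g=cv2.cvtColor(p,cv2.COLOR_RGB2HSV)
m=((g[:,:,2]>110)&(g[:,:,1]<50)).astype(np.uint8)
r=m[130:250,290:480]; n,l,st,ce=cv2.connectedComponentsWithStats(r); 
for i in range(1,n):
    if st[i,4]>300: print(st[i],ce[i])
print(d[180,330],d[213,340],bot.get_obs()['time'])
```

```text
pA [617.6 -61.7 119.5]
pB [ 600.4 -157.9  119.5]
pC [526.  -95.8 119.5]
hub [ 580.7 -104.1  107.5]
notch [ 650.7 -119.2   91.5]
notch_in [ 635.2 -114.9   91.5]
tick_in [ 612.8 -112.5   91.5]
keyout [ 662.1 -141.    81. ]
keyv [ 656.2 -141.    81. ]
circ [ 581.56267049 -104.88229526] 56.27232980775245
pA 56.3 50.2
pB 56.3 -70.4
pC 56.3 170.7
hub 1.2 136.1
notch 70.6 -11.7
notch_in 54.6 -10.5
tick_in 32.2 -13.6
keyout 88.2 -24.2
keyv 82.9 -25.8
[  0   0 113  21 831] [53.63297232  7.41516245]
[  89    0   87   30 1430] [140.82377622  10.58111888]
[  31   25   59   59 2183] [58.693541   54.95281722]
[166  81  24  39 707] [179.62659123 102.89816124]
[  35  104  125   16 1176] [ 86.30017007 113.80867347]
1028.7714 1034.1327 0.9
```

```bash
python3 -m handwheel '[[[0,0,0,0.105],[0,0,0,0.105],[0,0,0,0.105],[0,0,0,0.105],[0,0,0,0.105],[0,0,0,0.105]]]' 0
python3 -m handwheel '[[[0,-3.4,-1.7,0],[0,-3.4,-1.7,0],[0,-3.4,-1.7,0],[0,-3.4,-1.7,0],[0,-3.4,-1.7,0],[0,-3.4,-1.7,0],[0,-3.4,-1.7,0],[0,-3.4,-1.7,0]]]' 0
python3 -m handwheel '[[[0,-3.4,-1.7,0],[0,-3.4,-1.7,0],[0,-3.4,-1.7,0],[0,-3.4,-1.7,0],[0,0,0,0],[0,0,0,0]]]' 0
python3 - <<'E'
from h import *
snap('wrist','w1.png'); print(Rot.from_euler('xyz',bot.get_obs()['tcp_rot']).as_matrix().round(3))
for l in('notch','drive_key','hub_top','peg1'):
    for r in bot.spot_point('wrist',l)[:2]:
        print(l,np.round(r['point'],1),round(r['conf'],2),atz('wrist',r['point'],dict(notch=91.5,drive_key=81,hub_top=107.5,peg1=119.5)[l]).round(1))
E
```

```text
time: 1.4
tool_pos: [169.6, -496.9, 226.7]
tcp_rot: [2.052, 1.571, -1.396]
contact_force: [-0.3, -0.5, 0.5]
grip_width: 56.4
time: 2.07
tool_pos: [381.1, -276.0, 227.0]
tcp_rot: [2.528, 1.57, -0.915]
contact_force: [0.3, -1.4, 1.0]
grip_width: 3.2
time: 2.57
tool_pos: [486.3, -166.2, 226.5]
tcp_rot: [0.452, 1.571, -2.987]
contact_force: [-1.0, 0.1, 0.3]
grip_width: 0.2
[[-0.001 -0.295 -0.956]
 [-0.    -0.956  0.295]
 [-1.     0.     0.001]]
notch [221.3  39.9] 0.87 [ 652.1 -122.5   91.5]
notch [524.9 158.3] 0.68 [ 456.4 -381.6   91.5]
drive_key [244.8  40.7] 0.73 [ 647.7 -141.9   81. ]
hub_top [231.2 122.1] 0.64 [ 579.8 -108.6  107.5]
peg1 [276.5  86. ] 0.94 [ 595.5 -162.1  119.5]
peg1 [167.7  99.6] 0.73 [614.  -65.8 119.5]
```

View pics/w1.png

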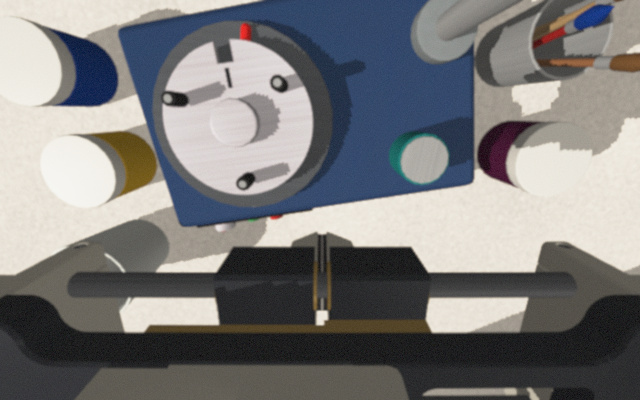

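Run:
```python
from h import *
a=cv2.imread('pics/w1.png')[10:220,140:350]; cv2.imwrite('pics/w1c.png',cv2.resize(a,(600,600),interpolation=cv2.INTER_CUBIC)[:600])
```

```text
(no output)
```

View pics/w1c.png

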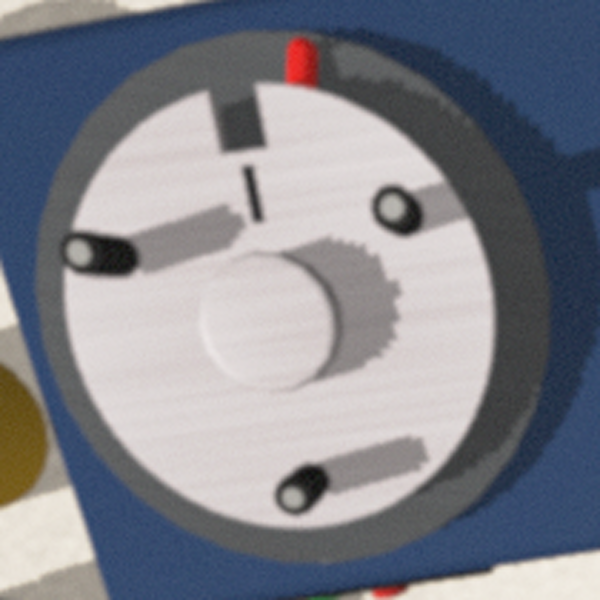

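```bash
cat >> h.py <<'E'
def analyse(c,pts,f,ox,oy,m=None):
    s={}
    for k,(u,v,z) in pts.items(): s[k]=atz(c,(ox+(u+.5)/f-.5,oy+(v+.5)/f-.5),z,m)
    P=np.array([s[k][:2] for k in s if k[0]=='p'])
    A=np.c_[2*P,np.ones(len(P))];q=np.linalg.lstsq(A,(P**2).sum(1),rcond=None)[0]; cc=q[:2]
    print('axis',cc.round(1),np.sqrt(q[2]+cc@cc).round(1))
    for k,v in s.items():
        d=v[:2]-cc; print(k,v.round(1),round(np.hypot(*d),1),round(np.degrees(np.arctan2(d[1],d[0])),1))
E
python3 - <<'E'
from h import *
analyse('wrist',dict(pA=(77,251,119.5),pB=(393,208,119.5),pC=(292,497,119.5),hub=(268,322,107.5),notch=(233,88,91.5),nin=(240,150,91.5),tick=(257,219,91.5),keyo=(300,40,80),keyi=(302,83,81)),600/210,140,10)
E
```

```text
axis [ 579.2 -109.6] 57.3
pA [615.9 -65.7 119.5] 57.3 50.1
pB [ 598.  -163.7  119.5] 57.3 -70.8
pC [522.7 -99.9 119.5] 57.3 170.2
hub [ 578.9 -110.7  107.5] 1.1 -102.0
notch [ 651.6 -123.3   91.5] 73.7 -10.7
nin [ 633.9 -118.3   91.5] 55.4 -9.0
tick [ 612.3 -115.4   91.5] 33.7 -9.8
keyo [ 661.6 -147.6   80. ] 90.8 -24.7
keyi [ 649.2 -143.6   81. ] 77.8 -25.9
```

```bash
python3 -m handwheel '[[[0,-3.5,-1.6,0],[3,0,0,0],[3,0,0,0],[3,0,0,0],[2,0,0,0],[0,0,0,0],[0,0,0,0]]]' 0
python3 - <<'E'
from h import *
snap('wrist','w2.png');snap('side','s2.png'); print(bot.get_obs()['tool_pos'])
a=cv2.imread('pics/s2.png')[80:240,240:440]; cv2.imwrite('pics/s2c.png',cv2.resize(a,None,fx=3.5,fy=3.5,interpolation=cv2.INTER_CUBIC))
E
```

```text
time: 3.4
tool_pos: [510.4, -139.8, 116.5]
tcp_rot: [-0.044, 1.569, 2.795]
contact_force: [0.0, 0.8, -0.1]
grip_width: 0.7
[ 511.8639192  -140.10071915  118.37241086]
```

View pics/w2.png

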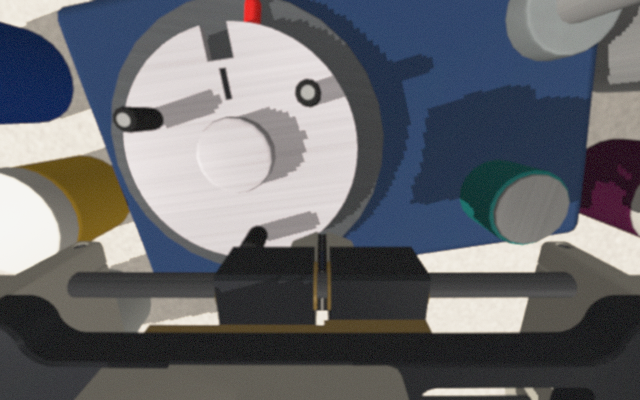

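View pics/s2c.png

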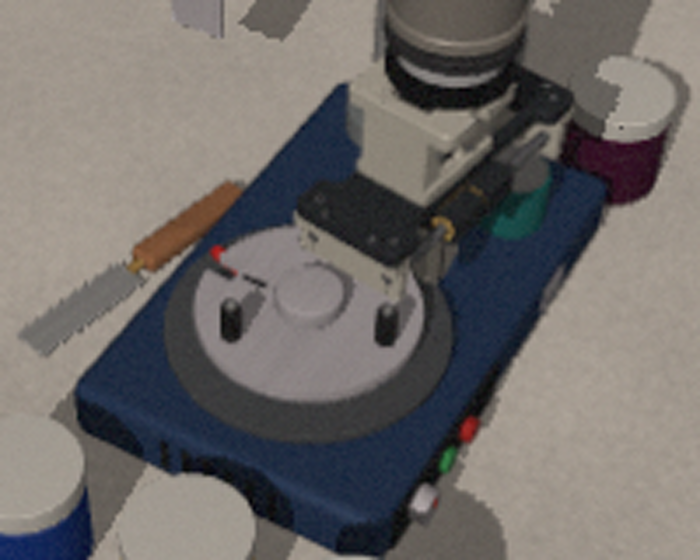

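```bash
python3 -m handwheel '[[[1.5,0,0,0],[0,-0.5,0,0],[0,-0.5,0,0],[0,-0.3,0,0],[0,0,0,0],[0,0,0,0]]]' 0
python3 - <<'E'
from h import *
snap('wrist','w3.png'); print(bot.get_obs()['tool_pos'],bot.get_obs()['contact_force'])
E
```

```text
time: 4.0
tool_pos: [515.4, -126.5, 102.6]
tcp_rot: [2.974, 1.569, -0.468]
contact_force: [-0.0, -1.1, 0.1]
grip_width: 0.3
[ 515.27447681 -126.62995052  102.34169318] [-0.07425405  0.63730582  0.45854439]
```

View pics/w3.png

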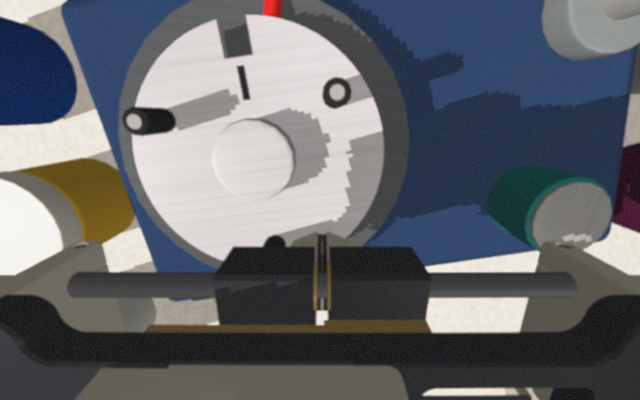

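```bash
python3 -m handwheel '[[[0,-0.3,0,0],[0,-0.3,0,0],[0,-0.3,0,0],[0,0,0,0],[0,0,0,0]]]' 0
python3 - <<'E'
from h import *
snap('wrist','w4.png'); print(bot.get_obs()['tool_pos'],bot.get_obs()['contact_force'])
E
```

```text
time: 4.47
tool_pos: [517.7, -117.9, 101.7]
tcp_rot: [-2.523, 1.571, 0.318]
contact_force: [0.5, 0.0, -0.1]
grip_width: 0.3
[ 517.66353784 -117.92407354  101.68181612] [ 0.2125642  -0.20061416  0.60064182]
```

View pics/w4.png

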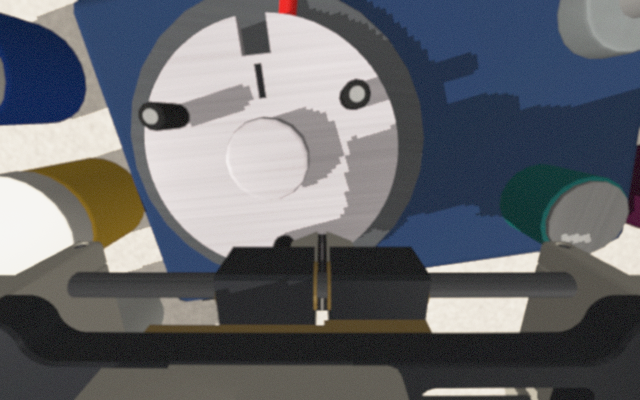

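```bash
cat >> h.py <<'E'
def ang(fn,save=None):
    # refine: returns angles about hub given crop
    a=cv2.imread('pics/'+fn)[0:250,100:430]; cv2.imwrite('pics/'+fn[:-4]+'c.png',cv2.resize(a,None,fx=2.4,fy=2.4,interpolation=cv2.INTER_CUBIC))
def angs(pts,f=2.4,ox=100,oy=0,c='wrist',zoff=0):
    s={k:atz(c,(ox+(u+.5)/f-.5,oy+(v+.5)/f-.5),z) for k,(u,v,z) in pts.items()}
    if 'pA' in s:
        # axis: r=57 circle through pegs pA, pB
        A,B=s['pA'][:2],s['pB'][:2]; mid=(A+B)/2; d=B-A; L=np.hypot(*d); n=np.array([d[1],-d[0]])/L
        if n[0]>0: n=-n
        cc=mid+n*57/2; print('L',L.round(1),'(98.7)')
    else: cc=s['hub'][:2]
    print('axis',cc.round(1))
    for k,v in s.items():
        d=v[:2]-cc; print(k,v.round(1),round(np.hypot(*d),1),round(np.degrees(np.arctan2(d[1],d[0])),1))
E
python3 -c "
from h import *
ang('w4.png')"
```

```text
(no output)
```

View pics/w4c.png

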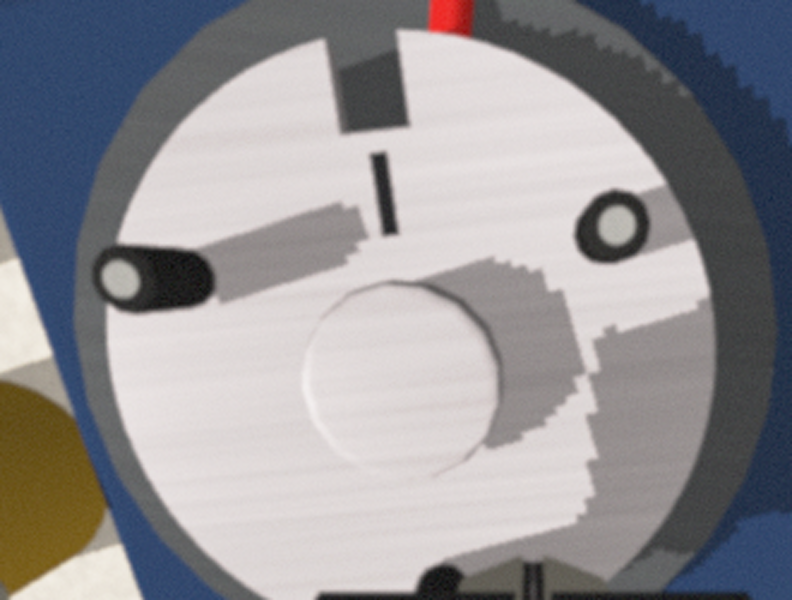

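```bash
python3 -c "
from h import *
angs(dict(pA=(121,279,119.5),pB=(617,226,119.5),hub=(401,380,107.5),notch=(363,34,91.5),nin=(374,129,91.5),tick=(390,234,91.5),keyo=(452,3,81),keyi=(451,33,81)))"
```

```text
L 98.9 (98.7)
axis [ 580.5 -106.2]
pA [618.3 -63.5 119.5] 57.1 48.5
pB [ 598.4 -160.4  119.5] 57.1 -71.7
hub [ 581.7 -107.   107.5] 1.4 -32.0
notch [ 653.3 -121.7   91.5] 74.5 -12.0
nin [ 635.1 -117.2   91.5] 55.7 -11.4
tick [ 613.1 -112.8   91.5] 33.3 -11.4
keyo [ 656.6 -142.    81. ] 84.2 -25.2
keyi [ 651.  -139.8   81. ] 78.2 -25.5
```

```bash
python3 -m handwheel '[[[0,-0.3,0,0],[0,-0.3,0,0],[0,-0.3,0,0],[0,-0.3,0,0],[0,0,0,0],[0,0,0,0]]]' 0
python3 - <<'E'
from h import *
snap('wrist','w5.png'); print(bot.get_obs()['tool_pos'],bot.get_obs()['contact_force']);ang('w5.png')
E
```

```text
time: 5.02
tool_pos: [521.6, -106.2, 101.7]
tcp_rot: [-2.545, 1.57, 0.296]
contact_force: [0.3, 0.3, 0.2]
grip_width: 0.1
[ 521.62086128 -106.31319245  101.77993203] [ 0.45367171 -0.52885762 -0.13205748]
```

View pics/w5c.png

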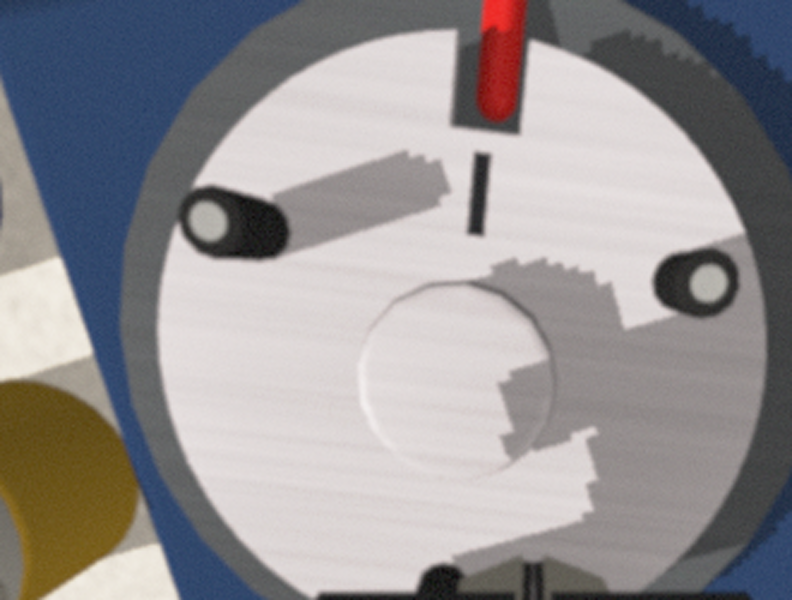

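```bash
python3 -c "
from h import *
angs(dict(pA=(208,221,119.5),pB=(709,284,119.5),hub=(457,380,107.5),notch=(492,36,91.5),nin=(486,129,91.5),tick=(476,234,91.5),tick_o=(482,154,91.5),keyo=(504,3,81),keyi=(501,60,81),keyend=(497,112,80)))"
```

```text
L 99.1 (98.7)
axis [ 580.7 -106.6]
pA [627.  -73.  119.5] 57.2 36.0
pB [ 586.5 -163.4  119.5] 57.2 -84.2
hub [ 581.9 -107.3  107.5] 1.4 -33.4
notch [ 648.6 -136.7   91.5] 74.3 -23.9
nin [ 631.6 -129.6   91.5] 55.9 -24.4
tick [ 611.2 -120.4   91.5] 33.4 -24.4
tick_o [ 627.  -127.1   91.5] 50.6 -24.0
keyo [ 657.2 -141.7   81. ] 84.1 -24.7
keyi [ 646.4 -137.5   81. ] 72.6 -25.2
keyend [ 636.5 -133.2   80. ] 61.8 -25.5
```

```bash
python3 -m handwheel '[[[0,-0.1,0,0],[0,0,0,0],[0,0,0,0],[0,0,0,0]]]' 0
python3 - <<'E'
from h import *
snap('wrist','w6.png'); print(bot.get_obs()['tool_pos'],bot.get_obs()['contact_force']);ang('w6.png')
E
```

```text
time: 5.4
tool_pos: [521.6, -105.7, 101.8]
tcp_rot: [-2.982, 1.57, -0.141]
contact_force: [-0.3, -0.5, -0.5]
grip_width: 0.6
[ 521.5749313  -105.72090717  101.76680911] [-0.575653   -1.06025231 -0.68125409]
```

View pics/w6c.png

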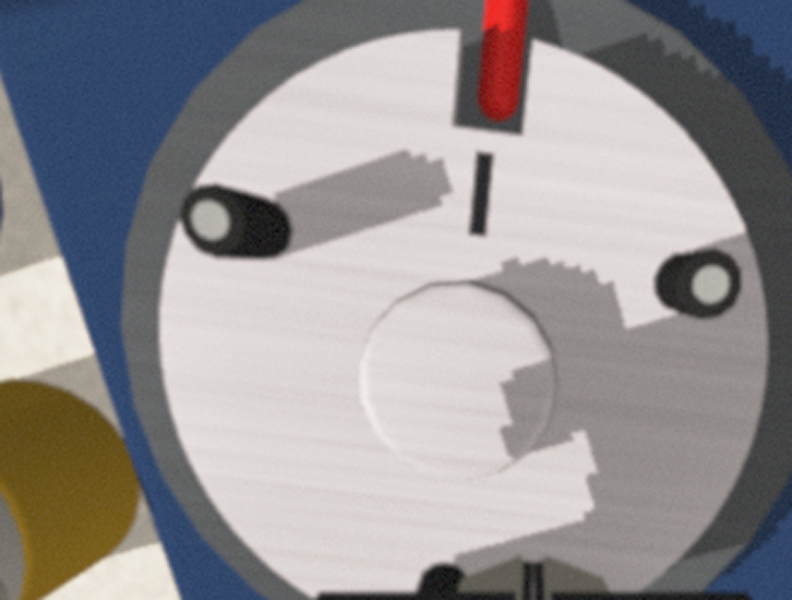

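```bash
python3 -m handwheel '[[[0,-0.12,0,0],[0,0,0,0],[0,0,0,0],[0,0,0,0]]]' 0
python3 - <<'E'
from h import *
snap('wrist','w7.png'); print(bot.get_obs()['tool_pos'],bot.get_obs()['contact_force']);ang('w7.png')
E
```

```text
time: 5.78
tool_pos: [521.8, -104.6, 101.8]
tcp_rot: [1.982, 1.571, -1.461]
contact_force: [-0.4, -1.2, 0.0]
grip_width: 0.8
[ 521.74896851 -104.5677562   101.70362135] [-0.66074754 -0.45051889  0.74419338]
```

View pics/w7c.png

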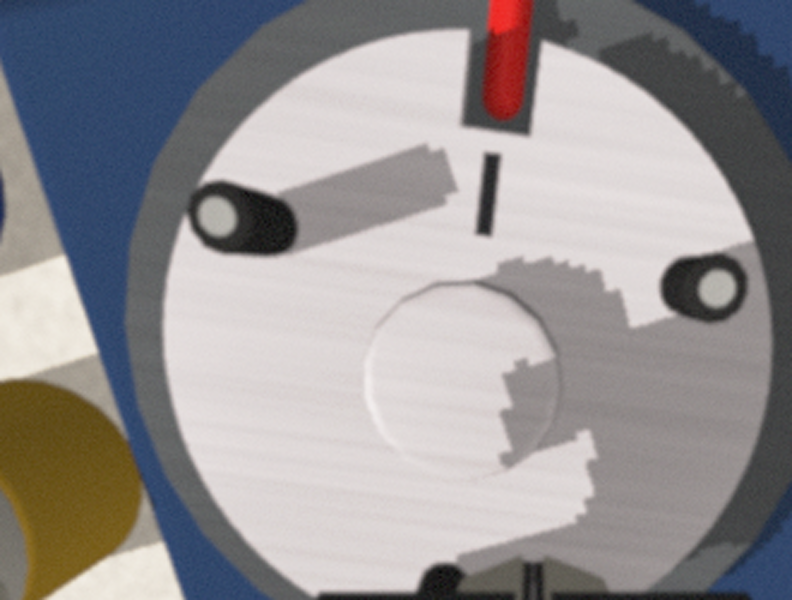

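```bash
python3 -m handwheel '[[[0,0.8,0,0],[0,0.8,0,0],[-2.5,0,0,0],[-2.5,0,0,0],[0,-1.5,-2.8,0],[0,-1.6,-2.9,0],[0,0,0,0],[0,0,0,0]]]' 0
python3 - <<'E'
from h import *
for c in('wrist','side','top'): snap(c,c+'8.png')
print(bot.get_obs()['tool_pos'],bot.get_obs()['contact_force']);ang('wrist8.png')
a=cv2.imread('pics/side8.png')[80:240,240:440]; cv2.imwrite('pics/s8c.png',cv2.resize(a,None,fx=3.5,fy=3.5,interpolation=cv2.INTER_CUBIC))
E
```

```text
time: 6.5
tool_pos: [581.3, -107.4, 151.1]
tcp_rot: [0.29, 1.57, 3.131]
contact_force: [-0.2, -0.1, 0.3]
grip_width: 0.4
[ 579.65366344 -107.52082881  151.33856969] [-0.54681828  0.88871642  0.83541503]
```

View pics/wrist8.png

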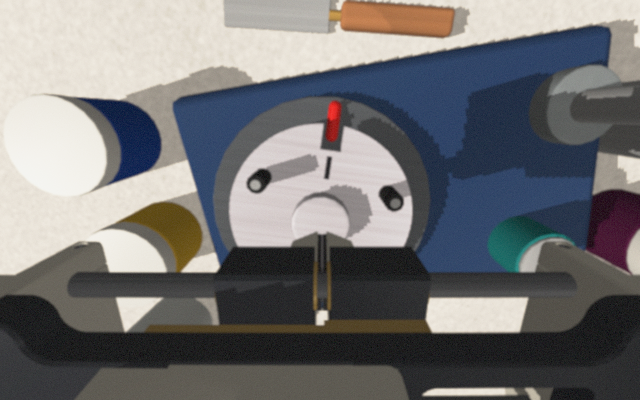

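View pics/s8c.png

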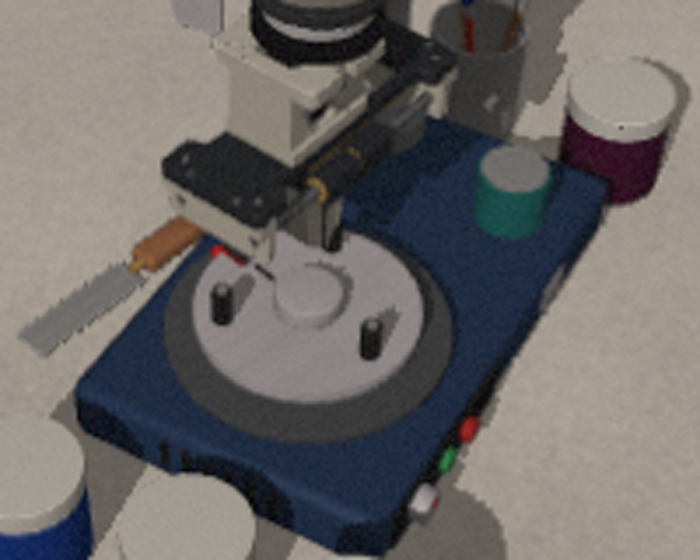

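```bash
python3 -c "
import cv2
a=cv2.imread('pics/wrist8.png')[90:240,230:430]; cv2.imwrite('pics/w8z.png',cv2.resize(a,None,fx=4,fy=4,interpolation=cv2.INTER_CUBIC))"
```

```text
(no output)
```

View pics/w8z.png

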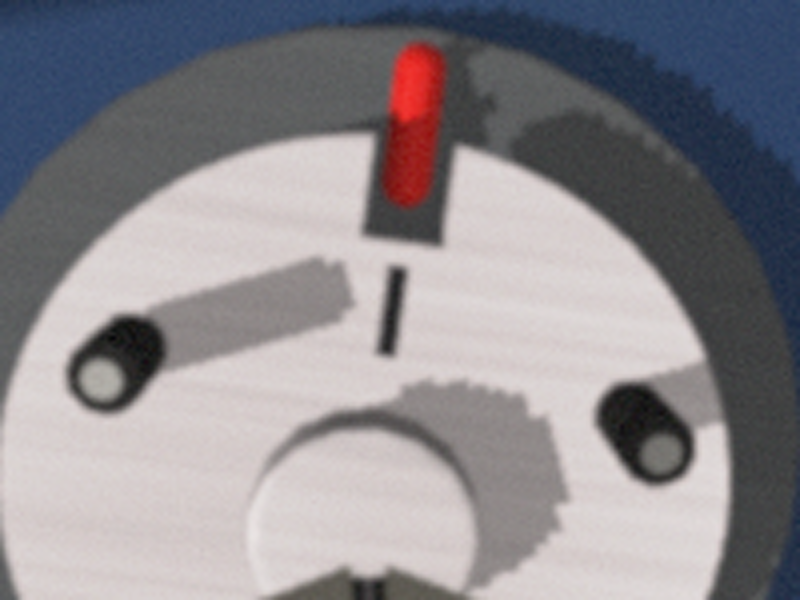

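The notch is centred on the key: key at column 408, notch middle at 408 in the crop. Now I'll descend onto the hub.

```bash
python3 -m handwheel '[[[2,0,0,0],[2,0,0,0],[0.3,0,0,0],[0,0,0,0],[0,0,0,0]]]' 0
python3 -m handwheel '[[[0.2,0,0,0],[0.2,0,0,0],[0,0,0,0],[0,0,0,0]]]' 0
python3 -m handwheel '[[[0.2,0,0,0],[0.2,0,0,0],[0,0,0,0],[0,0,0,0]]]' 0
python3 -c "
from h import *
snap('wrist','w9.png')"
```

```text
time: 7.07
tool_pos: [580.6, -107.4, 109.4]
tcp_rot: [2.849, 1.57, -0.594]
contact_force: [-0.0, 0.6, -0.5]
grip_width: 0.1
time: 7.4
tool_pos: [581.2, -107.4, 105.5]
tcp_rot: [3.014, 1.569, -0.429]
contact_force: [0.1, -0.3, 4.2]
grip_width: 0.8
time: 7.73
tool_pos: [581.2, -107.4, 101.3]
tcp_rot: [3.008, 1.569, -0.435]
contact_force: [0.8, -0.8, 4.3]
grip_width: 0.1
```

View pics/w9.png

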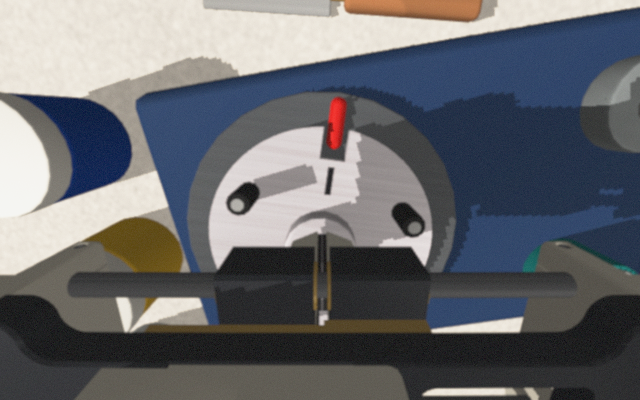

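Going down freely at about 4 N. I'll continue to the stop.

```bash
python3 -m handwheel '[[[0.15,0,0,0],[0.15,0,0,0],[0,0,0,0],[0,0,0,0]]]' 0
python3 -m handwheel '[[[0.1,0,0,0],[0,0,0,0],[0,0,0,0]]]' 0
python3 -m handwheel '[[[0.1,0,0,0],[0,0,0,0],[0,0,0,0]]]' 0
```

```text
time: 8.12
tool_pos: [581.2, -107.3, 98.2]
tcp_rot: [3.02, 1.569, -0.423]
contact_force: [1.1, -1.0, 4.7]
grip_width: 0.4
time: 8.37
tool_pos: [581.3, -107.4, 98.0]
tcp_rot: [3.03, 1.569, -0.413]
contact_force: [-0.9, -0.7, 9.7]
grip_width: 0.3
time: 8.62
tool_pos: [581.3, -107.4, 97.8]
tcp_rot: [3.027, 1.568, -0.416]
contact_force: [-3.0, 0.1, 16.0]
grip_width: 0.3
```

```bash
python3 -m handwheel '[[[0.1,0,0,0],[0,0,0,0],[0,0,0,0]]]' 0
python3 -m handwheel '[[[-0.5,0,0,0],[-2,0,0,0],[-3,0,0,0],[-3,0,0,0],[0,0,4,0],[0,0,4,0],[0,0,0,0],[0,0,0,0]]]' 0
python3 - <<'E'
from h import *
for c in('wrist','side','top'):
    p,d=snap(c,c+'10.png')
    if c=='wrist': D=d
a=cv2.imread('pics/side10.png')[80:240,240:440]; b=cv2.resize(a,None,fx=3.5,fy=3.5,interpolation=cv2.INTER_CUBIC); cv2.imwrite('pics/s10c.png',b)
m=bot.camera_model('wrist');R=Rot.from_euler('xyz',m['rotation']).as_matrix()
print(bot.get_obs()['tool_pos'])
def w(u,v):
    o,r=ray('wrist',(u,v),m); return (o+r*np.median(D[v-1:v+2,u-1:u+2])).round(1)
for v in range(10,240,20):
    print(v,[ (int(x[0]),int(x[1]),float(x[2])) for x in (w(u,v) for u in range(200,460,40))])
E
```

```text
time: 8.87
tool_pos: [581.4, -107.4, 97.7]
tcp_rot: [3.027, 1.568, -0.416]
contact_force: [-5.3, 0.7, 22.5]
grip_width: 0.5
time: 9.53
tool_pos: [501.6, -82.2, 179.0]
tcp_rot: [-0.038, 1.567, 2.803]
contact_force: [1.0, -0.3, 0.2]
grip_width: 0.6
[505.33799059 -83.68429117 179.77955653]
10 [(694, -33, 61.4), (683, -66, 62.1), (668, -99, 75.8), (659, -130, 75.1), (649, -161, 75.4), (643, -196, 61.7), (633, -229, 61.5)]
30 [(680, -27, 61.9), (665, -63, 75.7), (653, -95, 83.5), (643, -125, 83.1), (634, -156, 83.2), (626, -189, 75.1), (618, -226, 61.6)]
50 [(665, -21, 61.7), (651, -57, 74.7), (639, -90, 83.5), (630, -121, 83.3), (620, -152, 83.3), (611, -185, 74.8), (602, -223, 61.5)]
70 [(650, -14, 61.8), (635, -53, 83.5), (625, -85, 82.9), (615, -116, 82.7), (606, -148, 82.9), (596, -180, 83.1), (586, -220, 61.6)]
90 [(635, -6, 59.3), (621, -47, 83.1), (611, -79, 83.1), (599, -111, 98.5), (590, -144, 83.2), (580, -176, 82.8), (569, -217, 61.7)]
110 [(627, 23, 1.2), (606, -41, 82.8), (595, -74, 82.9), (585, -107, 99.3), (575, -140, 83.2), (565, -173, 82.7), (552, -214, 61.3)]
130 [(606, 32, 1.5), (590, -35, 83.1), (580, -68, 82.9), (570, -102, 98.8), (559, -135, 83.0), (548, -169, 82.3), (534, -211, 61.1)]
150 [(585, 40, 5.3), (573, -25, 74.2), (563, -62, 82.6), (552, -97, 83.5), (542, -131, 82.6), (529, -167, 74.2), (515, -207, 61.2)]
170 [(564, 48, 9.9), (556, -18, 74.8), (546, -56, 82.9), (535, -91, 82.7), (524, -126, 83.1), (511, -163, 74.6), (496, -204, 61.7)]
190 [(540, 62, 1.3), (536, -6, 61.3), (526, -48, 74.7), (517, -85, 83.0), (503, -122, 75.0), (487, -161, 61.4), (475, -200, 61.4)]
210 [(516, 74, 1.0), (515, 1, 60.9), (503, -37, 60.7), (495, -79, 74.5), (479, -117, 61.2), (465, -157, 58.2), (426, -215, 1.0)]
230 [(491, 85, 0.4), (494, 10, 60.4), (479, -28, 52.6), (445, -62, 1.3), (429, -112, 0.4), (414, -161, 1.0), (399, -211, 1.0)]
```

View pics/wrist10.png

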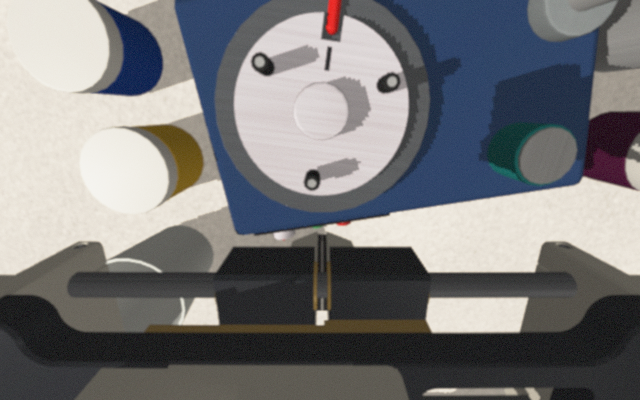

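View pics/side10.png

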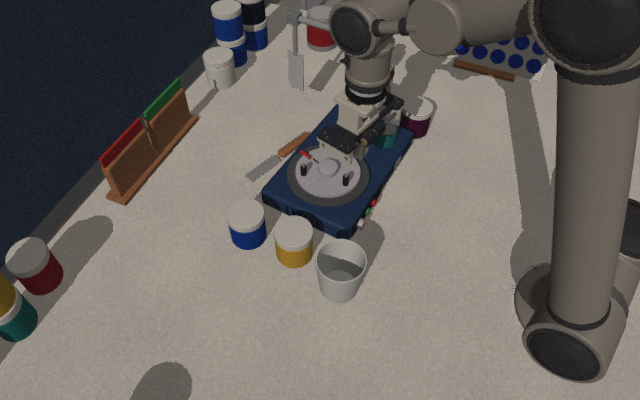

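View pics/s10c.png

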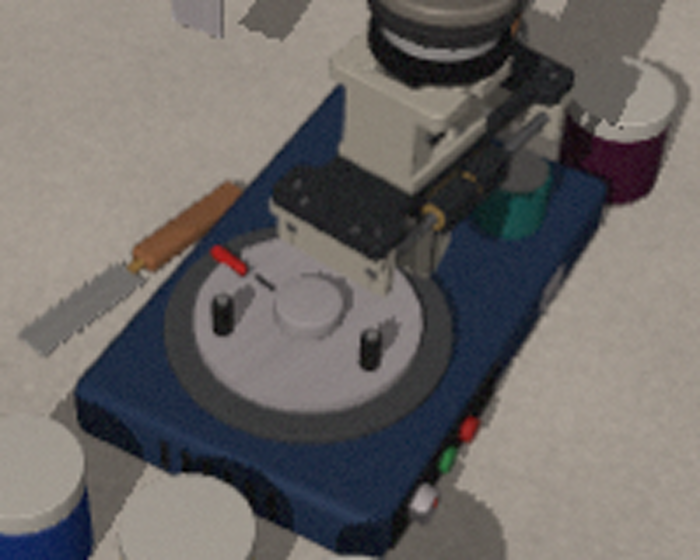

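The plate is home and level: its top reads 83 and the flange 75, so 8 mm apart all round, and the hub is at about 98.5. The key lies in the notch and nothing else has moved. Handing in.

```bash
python3 -m handwheel '[[[-2,0,0,0],[0,0,0,0],[0,0,0,0]]]' 0; python3 -c "
from plant import bot
print(bot.close_job())"
```

```text
time: 9.93
tool_pos: [505.7, -83.9, 200.1]
tcp_rot: [3.102, 1.568, -0.341]
contact_force: [-0.7, 0.4, -0.2]
grip_width: 0.4
the job is handed in; nothing more can be done
None
```

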